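# Get two spacer plates out from behind a jar and a block, and rack them by thickness

## Task

Two spacer plates stand at the back of the green tray, behind the jar of washers and the sanding block on its end: first clear the jar and the sanding block out of the way, both standing upright on the black mat, before you move the plates. Then slide each plate down into the wooden block whose slot fits its thickness, fully home and about centred along the slot, while the jar and the block wait on the mat. Last, stand the jar and the sanding block back upright in the tray, each exactly where it stood before; knock nothing over and leave the hose coupler and the foam bar alone.

Things in the scene. Friction and masses are not known exactly. Their poses are not given: they have to be found in the camera images.
- jar: Clear round jar of washers, black lid (fixed), 62 mm diameter, 84 mm high, about 160 g. Origin: centre of underside, z up. Starts in the front row of the storage tray (floor 4 mm above the table), left or right, 120 mm from the sanding block; a plate stands close behind it, so grasp it there along the line joining jar and sanding block.
- sanding_block: Tan sanding block standing on its small end, 89 mm high, 51 mm front to back (own x), 41 mm across (own y; grasp over this), about 160 g. Origin: centre of the end it stands on, z up. Starts in the tray's front row beside the jar, on the 4 mm floor, a plate close behind it.
- thin_plate: Red plastic spacer plate, 12 mm thick (own x) x 80 wide (own y) x 70 mm high, 100 to 190 g. Origin: centre of underside, z up. Stands loose in the storage tray (floor 4 mm above the table, rim 14 mm), its face 4 to 18 mm behind the jar or sanding block. Fits the slot 3 mm wider than itself.
- thick_plate: Yellow plastic spacer plate, 24 mm thick (own x) x 80 wide (own y) x 70 mm high, 100 to 190 g. Origin: centre of underside, z up. Stands loose in the storage tray (floor 4 mm above the table, rim 14 mm), its face 4 to 18 mm behind the jar or sanding block. Fits the slot 3 mm wider than itself.
- side_mat: Fixed black ribbed rubber mat, the side area: 230 (own x) x 150 (own y) x 4 mm thick. Origin: centre of its underside, z up. It lies on one side of the tray, left or right, the slotted blocks on the other.
- slot_narrow: Pale wooden block, 62 (own x) x 104 (own y) x 36 mm high, fixed on a 6 mm dark board with two others alike but for the slot, 90 mm apart, in any order. The slot runs along own y through the middle, open at top and ends; its floor is 6 mm above the underside; the top 9 mm flare out 5 mm a side. Origin: centre of underside, z up. Slot width: 15 mm.
- slot_medium: Pale wooden block, 62 (own x) x 104 (own y) x 36 mm high, fixed on a 6 mm dark board with two others alike but for the slot, 90 mm apart, in any order. The slot runs along own y through the middle, open at top and ends; its floor is 6 mm above the underside; the top 9 mm flare out 5 mm a side. Origin: centre of underside, z up. Slot width: 27 mm.
- slot_wide: Pale wooden block, 62 (own x) x 104 (own y) x 36 mm high, fixed on a 6 mm dark board with two others alike but for the slot, 90 mm apart, in any order. The slot runs along own y through the middle, open at top and ends; its floor is 6 mm above the underside; the top 9 mm flare out 5 mm a side. Origin: centre of underside, z up. Slot width: 39 mm (fits neither plate: too loose).
- coupler: Bystander: tan and silver air hose coupler lying between robot and tray, 24 x 73 x 23 mm. Origin: centre of the underside.
- foam_bar: Bystander: blue foam sanding bar lying behind the tray, 230 (own x) x 44 x 36 mm. Origin: centre of the underside.

How it is judged:
On the way, in this order (a step that is already met when the one before it is completed fails the run):
1. the jar and the sanding block both stand upright on the mat, the plates not yet moved (x of jar in the frame of side_mat between -0.115 and 0.115 m and y of jar in the frame of side_mat between -0.075 and 0.075 m and z of each of jar, sanding_block in the frame of side_mat below 0.014 m and x of sanding_block in the frame of side_mat between -0.115 and 0.115 m and y of sanding_block in the frame of side_mat between -0.075 and 0.075 m and angle between each of jar, sanding_block's own z axis and vertical below 0.15 rad and distance of each of thin_plate, thick_plate from where it was at the start of the episode below 0.03 m), for 0.2 s.
2. both plates are fully home in the slots that fit them, the jar and the sanding block still upright on the mat (x of jar in the frame of side_mat between -0.115 and 0.115 m and y of jar in the frame of side_mat between -0.075 and 0.075 m and z of each of jar, sanding_block in the frame of side_mat below 0.014 m and x of sanding_block in the frame of side_mat between -0.115 and 0.115 m and y of sanding_block in the frame of side_mat between -0.075 and 0.075 m and angle between each of jar, sanding_block, thin_plate, thick_plate's own z axis and vertical below 0.15 rad and x of thin_plate in the frame of slot_narrow between -0.006 and 0.006 m and y of thin_plate in the frame of slot_narrow between -0.015 and 0.015 m and z of thin_plate in the frame of slot_narrow below 0.011 m and angle between the y axis of thin_plate and the y axis of slot_narrow, either way round below 0.15 rad and x of thick_plate in the frame of slot_medium between -0.006 and 0.006 m and y of thick_plate in the frame of slot_medium between -0.015 and 0.015 m and z of thick_plate in the frame of slot_medium below 0.011 m and angle between the y axis of thick_plate and the y axis of slot_medium, either way round below 0.15 rad), for 0.2 s.
At the end, for the whole second after the job is handed in: 12 mm plate in the 15 mm slot, 24 mm plate in the 27 mm slot: within 5 mm of the slot floor, 15 mm of its middle lengthwise, upright. Jar and sanding block upright within 15 mm of where each started. All released and at rest (x of thin_plate in the frame of slot_narrow between -0.006 and 0.006 m and y of thin_plate in the frame of slot_narrow between -0.015 and 0.015 m and z of thin_plate in the frame of slot_narrow below 0.011 m and angle between each of thin_plate, thick_plate, jar, sanding_block's own z axis and vertical below 0.15 rad and angle between the y axis of thin_plate and the y axis of slot_narrow, either way round below 0.15 rad and x of thick_plate in the frame of slot_medium between -0.006 and 0.006 m and y of thick_plate in the frame of slot_medium between -0.015 and 0.015 m and z of thick_plate in the frame of slot_medium below 0.011 m and angle between the y axis of thick_plate and the y axis of slot_medium, either way round below 0.15 rad and distance of each of jar, sanding_block from where it was at the start of the episode below 0.015 m and linear speed of each of jar, sanding_block, thin_plate, thick_plate below 0.02 m/s); the robot touches nothing.
It fails at once if the jar or the sanding block is tipped over (angle between any of jar, sanding_block's own z axis and vertical above 0.7 rad).
It fails at once if a plate is tipped over (angle between any of thin_plate, thick_plate's own z axis and vertical above 0.7 rad).
It fails at once if the hose coupler or the foam bar is moved more than 25 mm (distance of any of coupler, foam_bar from where it was at the start of the episode above 0.025 m).
It also fails if it takes over 141 s, if anything falls off the work surface, if the arm or the gripper's body presses on something with over 40 N, if the wrist force passes 120 N, or if a joint passes its speed limit or range.

## Robot

A 7-joint arm with a two-finger parallel gripper is mounted at the origin on the work surface; the furniture and walls round the work are solid. World frame = base frame: x ahead of the robot, y to its left, z up, the work surface at z = 0. Lengths are in m, angles in rad, forces in N, time in s.
With the tool pointing down it reaches from about 0.4 to 0.85 m from the base axis. Payload 10.4 kg.
Tool frame: the origin (TCP) lies midway between the tips of the shut fingers; the grasp point (between the pads) lies 19 mm behind it; z points along the fingers, x is the direction in which the jaws open and shut, and the axes are right-handed (so a half turn about z gives the same grasp; the last joint's range is limited). The gripper opens to 85 mm and grips with 20 to 120 N. Pads are 22 mm wide; open, the fingers measure 114 mm over their backs; the gripper's body (76 mm by 85 mm) begins 54 mm behind the grasp point. The pads swing forward as they close: fully open they stand 13 mm farther back than shut.
Start: joints at [-1.215, 0.332, -0.065, 1.46, 0.022, 1.35, -0.088], TCP at [0.231, 0.581, 0.231] pointing down, gripper open.
Joint ranges: [-2.6, 2.6], [-0.5, 2.12], [-1.47, 1.34], [0.16, 2.42], [-1.27, 4.41], [0.06, 2.06], [-2.6, 2.6]. Speed limits (rad/s): [2.22, 2.22, 2.79, 2.79, 3.14, 3.14, 3.14].

## Interface

Orientations are given as a 3x3 rotation matrix whose columns are the frame's x, y, z axes.
In Python, from plant import r, eyes, telemetry gives the robot as it stands. The module is installed in compiled form; this text tells all that it offers. Calls block until the motion is done:
- r.move_to(position, orientation): joint-space move of the TCP to a pose.
- r.line_to(position, rot=None, feed=0.15, f_stop=None): straight line of the TCP; rot=None keeps the orientation; feed is the mean speed in m/s. With f_stop (N) it stops when the force on the tool has changed by that much, and returns True; else False.
- r.move_joints(angles): joint-space move.
- r.set_gripper(opening): finger opening in m; the grip force is fixed at half the most; returns when the fingers have stopped.
- r.pause(seconds).
- r.solve_ik(position, orientation): joint angles nearest the present ones, or None.
- eyes.capture(name): name is "scene" or "side" or "wrist"; returns a dict with "image" (420x560x3 uint8, red, green, blue), "K" (3x3 intrinsics, pixels), "R" (3x3) and "t" (3): a world point X has camera coordinates R X + t. Camera axes: x right, y down, z forward; pixel columns grow to the right and rows downward; lengths in m; the calibration is good to about 2 mm. The wrist camera is an equidistant fisheye: a pixel r from the principal point sees the ray r / f radians off the axis. A picture is of the moment at which its call begins. There is no depth.
A pose or a line that the arm cannot do raises r.MotionError and nothing moves.
- r.hand_in(): hands the job in, once; it reports no verdict.
Readings, each from a call of its own:
- telemetry.read_time_s(): time.
- telemetry.read_qpos(): joint angles.
- telemetry.read_joint_velocities(): joint speeds.
- telemetry.read_tau(): joint torques, N m.
- telemetry.read_ee_pos(): TCP position.
- telemetry.read_orientation(): TCP orientation.
- telemetry.read_ft_force(): force on the tool from outside, world axes, zero at the start.
- telemetry.read_ft_torque(): the same for the moment, N m.
- telemetry.read_opening(): finger opening in m.
Only numpy, scipy, OpenCV 4.12 (cv2) and the standard library are available. Lean on these libraries where they do the work, as an engineer would, in place of code of your own. Each camera call takes 0.05 s, during which the arm holds its last target.

## Working session

There is one attempt and no reset: what is moved stays moved. The work goes in short steps, each a Python script; the robot and the scene stay as the last script left them, time stands still between calls to the robot, and variables do not carry over. Pictures are saved under pics/ and viewed, and the job is handed in when it is done.

```bash
mkdir -p pics
cat > h.py <<'E'
import numpy as np, cv2
from plant import r, eyes, telemetry
def snap(name,fn):
    c=eyes.capture(name); cv2.imwrite(f'pics/{fn}.png',c['image'][:,:,::-1]); np.savez(f'pics/{fn}.npz',**c); return c
def ray(c,u,v,wrist=False):
    K=c['K']; x=(u-K[0,2])/K[0,0]; y=(v-K[1,2])/K[1,1]
    if wrist:
        th=np.hypot(x,y); s=np.sin(th)/th if th>1e-9 else 1; d=np.array([x*s,y*s,np.cos(th)])
    else: d=np.array([x,y,1.])
    return -c['R'].T@c['t'], c['R'].T@(d/np.linalg.norm(d))
def onz(c,u,v,z,wrist=False):
    o,d=ray(c,u,v,wrist); return o+d*(z-o[2])/d[2]
def proj(c,X):
    p=c['R']@np.asarray(X)+c['t']; q=c['K']@p; return q[:2]/q[2]
E
python3 - <<'E'
from h import *
for n in ['scene','side','wrist']:
    c=snap(n,n+'0'); print(n,c['K'].tolist(),(-c['R'].T@c['t']).round(3),c['R'].round(3).tolist())
print(telemetry.read_time_s())
E
```

```text
scene [[514.9579412027626, 0.0, 281.77378395482833], [0.0, 514.9579412027626, 209.63934723037542], [0.0, 0.0, 1.0]] [-0.186 -0.529  1.127] [[0.57, -0.822, 0.01], [-0.621, -0.438, -0.65], [0.539, 0.364, -0.76]]
side [[393.25792604374993, 0.0, 281.82557038278776], [0.0, 393.25792604374993, 210.90240005835005], [0.0, 0.0, 1.0]] [ 0.493 -0.775  0.576] [[0.992, -0.126, 0.011], [-0.062, -0.562, -0.825], [0.11, 0.818, -0.565]]
wrist [[325.19226210127806, 0.0, 286.93759604361964], [0.0, 325.19226210127806, 216.10344739117753], [0.0, 0.0, 1.0]] [0.153 0.612 0.372] [[0.369, 0.929, -0.002], [0.879, -0.349, 0.325], [0.301, -0.121, -0.946]]
0.15
```

View pics/scene0.png

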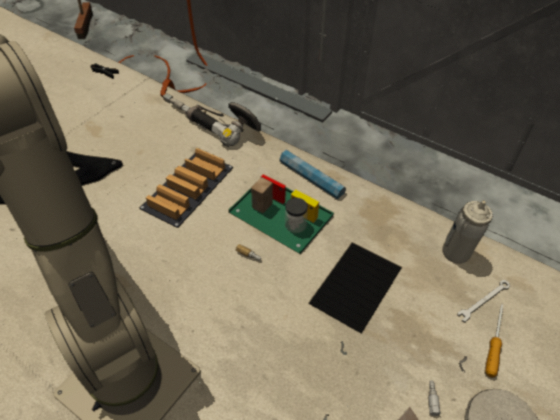

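View pics/side0.png

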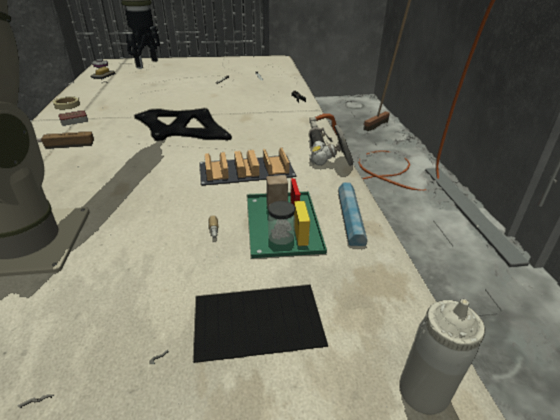

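View pics/wrist0.png

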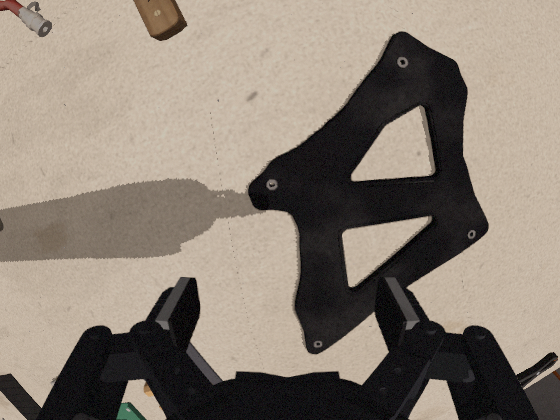

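Run:
```python
from h import *
c=dict(np.load('pics/scene0.npz'))
for n,u,v,z in [('tray',281,212,0),('mat',356,286,.004),('rack',187,186,.0),('coup',249,253,.01),('foam',312,173,.03),('jarlid',296,207,.088),('block top',263,186,.093)]:
    print(n,onz(c,u,v,z).round(3))
c=dict(np.load('pics/side0.npz'))
for n,u,v,z in [('mat',260,321,.004),('jarlid',281,210,.088)]:
    print(n,onz(c,u,v,z).round(3))
R=telemetry.read_orientation(); print(R.round(3))
# camera pose rel tool
w=dict(np.load('pics/wrist0.npz')); p=telemetry.read_ee_pos()
C=-w['R'].T@w['t']; print((R.T@(C-p)).round(3),(R.T@w['R'].T).round(3))
```

```text
tray [0.605 0.008 0.   ]
mat [ 0.509 -0.292  0.004]
rack [0.526 0.296 0.   ]
coup [ 0.431 -0.009  0.01 ]
foam [0.763 0.005 0.03 ]
jarlid [ 0.581 -0.057  0.088]
block top [0.588 0.057 0.093]
mat [ 0.52  -0.295  0.004]
jarlid [ 0.587 -0.064  0.088]
[[ 0.37   0.929 -0.   ]
 [ 0.929 -0.37  -0.001]
 [-0.001  0.    -1.   ]]
[ 0.    -0.084 -0.141] [[ 1.     0.001 -0.   ]
 [-0.001  0.946  0.325]
 [ 0.001 -0.325  0.946]]
```

Run:
```python
from h import *
R=np.array([[0,1,0],[1,0,0],[0,0,-1.]])
for n,p in [('rackw',(0.47,0.29,0.27)),('trayw',(0.52,0.0,0.30)),('matw',(0.47,-0.29,0.27))]:
    q=r.solve_ik(p,R); print(None if q is None else np.round(q,2))
    r.move_to(p,R); snap('wrist',n)
    if n=='matw': snap('scene','scene1')
    print(telemetry.read_time_s())
```

```text
[-0.74  0.15  0.11  1.6  -0.02  1.39  0.95]
1.6083
[-0.42  0.06  0.35  1.64 -0.02  1.44  1.5 ]
2.7917
[-0.11  0.16  0.66  1.63 -0.1   1.39  2.13]
4.025
```

View pics/rackw.png

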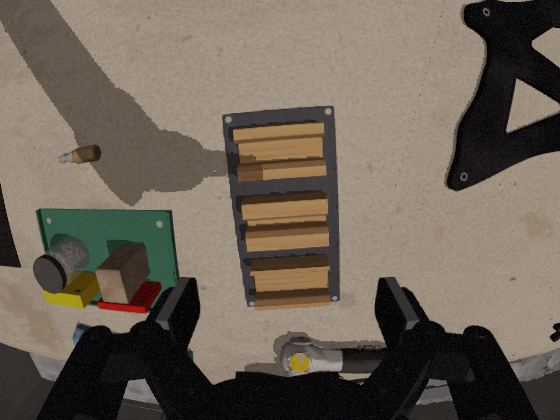

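View pics/trayw.png

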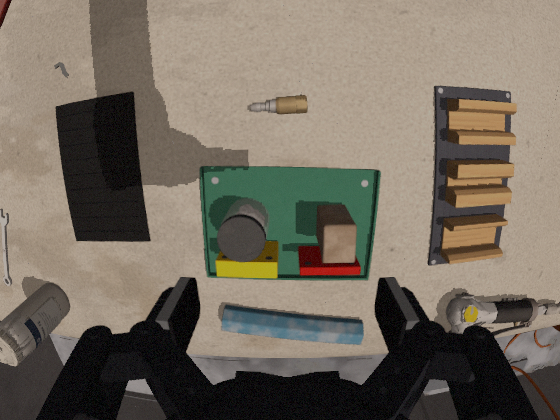

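View pics/matw.png

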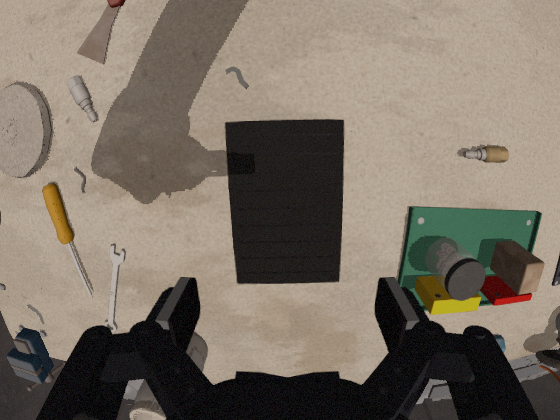

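Run:
```python
import cv2,numpy as np
a=cv2.imread('pics/trayw.png')[150:300,190:390]; cv2.imwrite('pics/c1.png',cv2.resize(a,None,fx=4,fy=4,interpolation=cv2.INTER_CUBIC))
a=cv2.imread('pics/rackw.png')[95:320,210:350]; cv2.imwrite('pics/c2.png',cv2.rotate(cv2.resize(a,None,fx=3,fy=2.6,interpolation=cv2.INTER_CUBIC),0)[:600,:800])
```

```text
(no output)
```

View pics/c1.png

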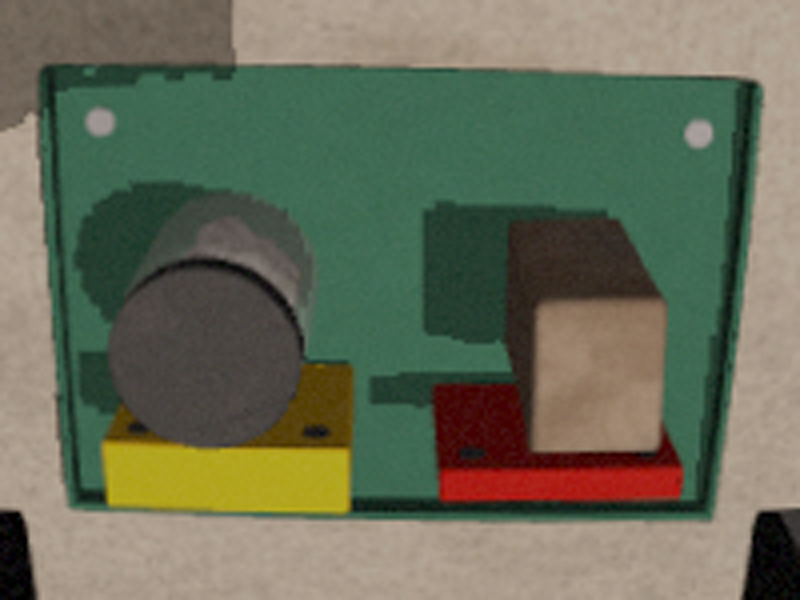

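View pics/c2.png

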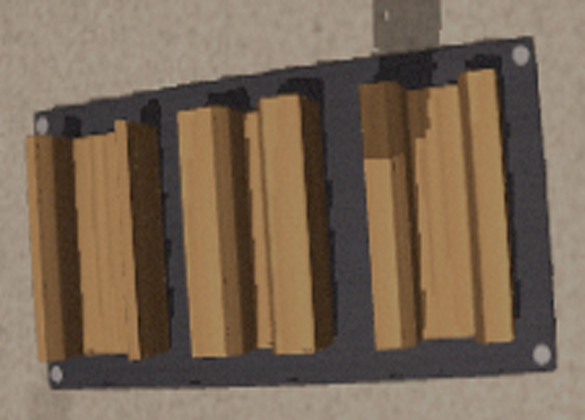

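Run:
```python
from h import *
R=np.array([[0,1,0],[1,0,0],[0,0,-1.]])
for n,p in [('matw2',(0.59,-0.29,0.27)),('trayw2',(0.70,0.0,0.27)),('rackw2',(0.61,0.29,0.25))]:
    r.move_to(p,R); snap('wrist',n)
    a=cv2.imread(f'pics/{n}.png')[0:260,100:460]; cv2.imwrite(f'pics/{n}c.png',cv2.resize(a,None,fx=2.2,fy=2.2,interpolation=cv2.INTER_CUBIC))
print(telemetry.read_time_s())
snap('scene','scene2');snap('side','side2')
```

```text
7.075
```

View pics/trayw2c.png

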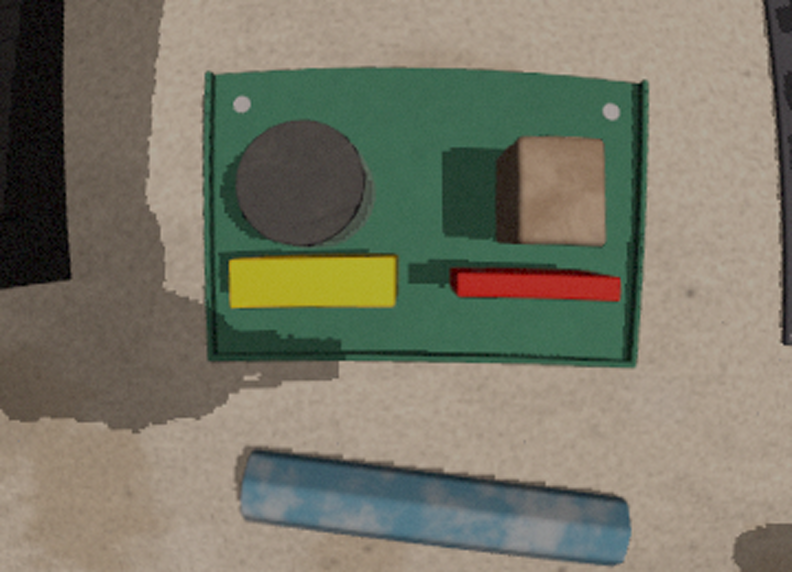

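View pics/rackw2c.png

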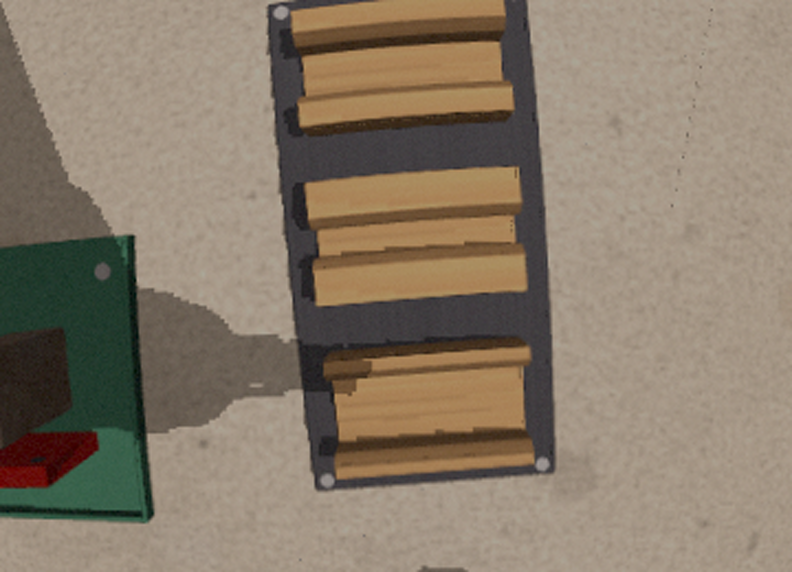

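View pics/matw2c.png

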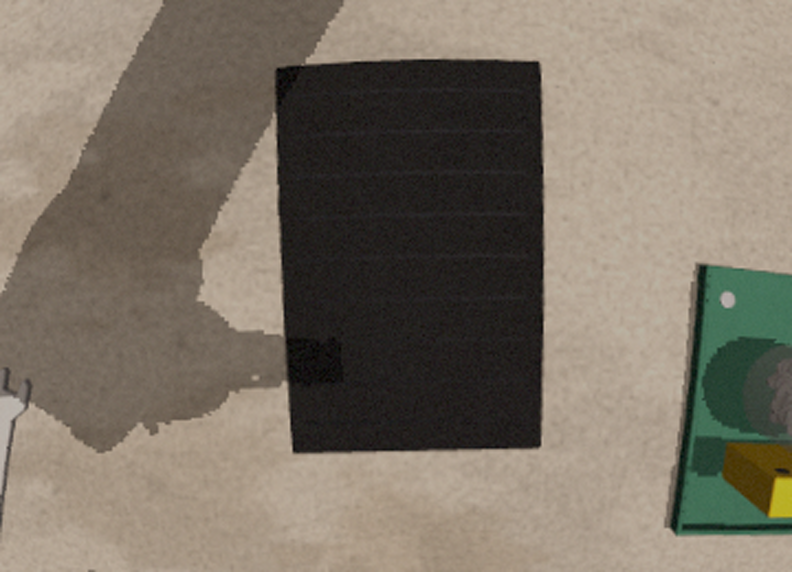

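```bash
cat > m.py <<'E'
from h import *
def rect(c,mask,z,wrist=True,n=1):
    cs,_=cv2.findContours(mask.astype(np.uint8),cv2.RETR_EXTERNAL,cv2.CHAIN_APPROX_NONE)
    out=[]
    for k in sorted(cs,key=cv2.contourArea)[::-1][:n]:
        P=np.array([onz(c,u,v,z,wrist)[:2] for u,v in k[:,0,:].astype(float)])
        (cx,cy),(w,h),a=cv2.minAreaRect((P*1000).astype(np.float32))
        out.append(((cx,cy),(w,h),a,P))
    return out
E
python3 - <<'E'
from m import *
c=dict(np.load('pics/trayw2.npz')); im=c['image'].astype(int); hsv=cv2.cvtColor(c['image'],cv2.COLOR_RGB2HSV); H,S,V=[hsv[...,i].astype(int) for i in range(3)]
f=lambda o:print([np.round(x,1) for x in o[:3]])
print('yellow');[f(o) for o in rect(c,(abs(H-29)<6)&(S>180)&(V>150),.074)]
print('red');[f(o) for o in rect(c,((H<6)|(H>174))&(S>200)&(V>150),.074)]
# sample
for n,(x,y) in dict(lid=(300,180),blk=(565,190),blkside=(508,190),red=(540,288),redside=(455,280),yel=(310,280),green=(420,150),sh=(470,190)).items():
    u,v=int(100+x/2.2),int(y/2.2); print(n,(u,v),hsv[v,u])
c=dict(np.load('pics/rackw2.npz'));hsv=cv2.cvtColor(c['image'],cv2.COLOR_RGB2HSV)
for n,(x,y) in dict(rail=(410,200),flare=(410,215),floor=(410,240),dark=(410,150),matt=(0,0)).items():
    u,v=int(100+x/2.2),int(y/2.2); print(n,(u,v),hsv[v,u])
c=dict(np.load('pics/matw2.npz')); g=c['image'].max(2)
print('mat');[f(o) for o in rect(c,cv2.morphologyEx(((g<55)).astype(np.uint8),cv2.MORPH_OPEN,np.ones((5,5))),.004,n=2)]
E
```

```text
yellow
[array([635.4, -50.7]), array([77.9, 22.8]), np.float64(89.3)]
red
[array([637.2,  57.9]), array([77.7, 10.7]), np.float64(89.9)]
lid (236, 81) [15 21 72]
blk (356, 86) [ 14  78 151]
blkside (330, 86) [  7 107  43]
red (345, 130) [  1 197 177]
redside (306, 127) [  2 209  56]
yel (240, 127) [ 29 197 176]
green (290, 68) [ 73 102 103]
sh (313, 86) [ 73 112  64]
rail (286, 90) [ 16 126 170]
flare (286, 97) [ 14 127 108]
floor (286, 109) [ 16 115 171]
dark (286, 68) [105   8  67]
matt (100, 0) [ 16  48 169]
mat
[array([1034.8, -201.3]), array([1667.8,  588.5]), np.float64(87.9)]
[array([ 515.8, -289.5]), array([227.2, 147.9]), np.float64(1.4)]
```

Run:
```python
from m import *
f=lambda o:print([np.round(x,1) for x in o[:3]])
c=dict(np.load('pics/trayw2.npz')); hsv=cv2.cvtColor(c['image'],cv2.COLOR_RGB2HSV); H,S,V=[hsv[...,i].astype(int) for i in range(3)]
roi=np.zeros(V.shape,bool); roi[45:120,195:290]=1
lid=roi&(S<60)&(V<110)&(V>40)
lid=cv2.morphologyEx(lid.astype(np.uint8),cv2.MORPH_OPEN,np.ones((5,5)))
o=rect(c,lid,.088)[0]; f(o); print('circ',cv2.minEnclosingCircle((o[3]*1000).astype(np.float32)), cv2.fitEllipse((o[3]*1000).astype(np.float32)))
roi=np.zeros(V.shape,bool); roi[50:125,300:390]=1
b=roi&(H<25)&(V>100)&(S>50)
[f(o) for o in rect(c,b,.093)]
# cross-check views trayw
c=dict(np.load('pics/trayw.npz')); hsv=cv2.cvtColor(c['image'],cv2.COLOR_RGB2HSV); H,S,V=[hsv[...,i].astype(int) for i in range(3)]
roi=np.zeros(V.shape,bool); roi[195:275,310:370]=1
b=roi&(H<25)&(V>110)&(S>40)&(S<170)
[f(o) for o in rect(c,b,.093)]
roi=np.zeros(V.shape,bool); roi[212:264,212:270]=1
lid=roi&(S<60)&(V<95)&(V>40); lid=cv2.morphologyEx(lid.astype(np.uint8),cv2.MORPH_OPEN,np.ones((5,5)))
o=rect(c,lid,.088)[0];f(o);print(cv2.minEnclosingCircle((o[3]*1000).astype(np.float32)))
# rack
c=dict(np.load('pics/rackw2.npz')); im=c['image']; hsv=cv2.cvtColor(im,cv2.COLOR_RGB2HSV); H,S,V=[hsv[...,i].astype(int) for i in range(3)]
w=(S>85)&(H<24)&(V>135); w[:, :225]=0; w[:,350:]=0; w[225:]=0
w=cv2.morphologyEx(w.astype(np.uint8),cv2.MORPH_OPEN,np.ones((3,3)))
cv2.imwrite('pics/wmask.png',cv2.resize(w[:260,100:460]*255,None,fx=2.2,fy=2.2))
for o in rect(c,w,.042,n=9): f(o)
```

```text
[array([589.2, -50.7]), array([62.2, 56.9]), np.float64(88.2)]
circ ((590.2306518554688, -50.11173629760742), 32.37897491455078) ((589.9271850585938, -50.886417388916016), (56.40049743652344, 63.71657943725586), 153.6409912109375)
[array([592. ,  63.8]), array([48.5, 38.2]), np.float64(0.9)]
[array([590.6,  64.4]), array([48.4, 38.2]), np.float64(0.8)]
[array([587.2, -53.3]), array([57. , 57.1]), np.float64(88.7)]
((586.3482055664062, -53.000701904296875), 29.80970573425293)
[array([609. , 296.3]), array([31.1, 94.4]), np.float64(4.4)]
[array([441. , 283.2]), array([20.9, 95. ]), np.float64(4.5)]
[array([546.7, 291.6]), array([ 18.5, 102.4]), np.float64(4.5)]
[array([503.7, 288.1]), array([ 18.2, 102.7]), np.float64(4.6)]
[array([460.1, 284.8]), array([ 12.4, 102.4]), np.float64(4.3)]
[array([524.9, 289.5]), array([12.7, 94.1]), np.float64(4.4)]
[array([411.4, 281. ]), array([ 12. , 101.8]), np.float64(4.4)]
[array([642. , 299.3]), array([  6.1, 102.1]), np.float64(4.5)]
[array([586.1, 306.7]), array([ 6.3, 78.1]), np.float64(4.4)]
```

View pics/wmask.png

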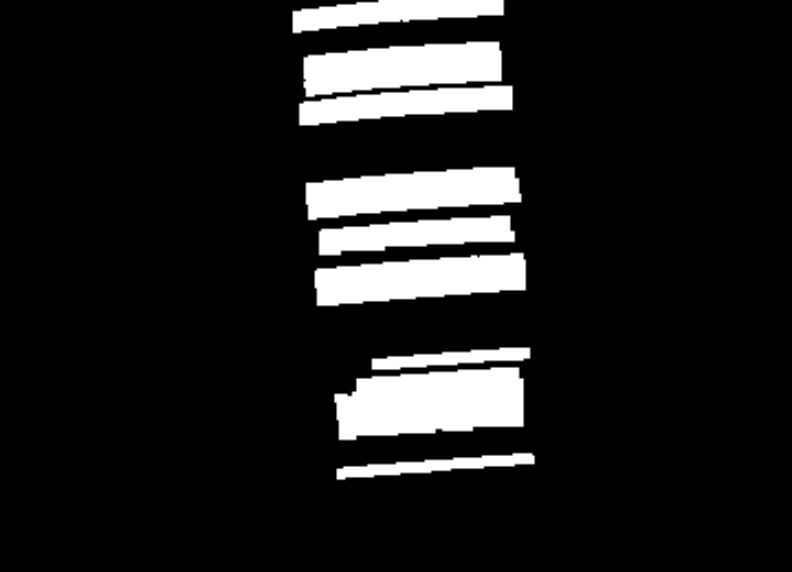

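Run:
```python
import cv2
a=cv2.imread('pics/scene2.png')[160:260,220:345]; cv2.imwrite('pics/c3.png',cv2.resize(a,None,fx=6,fy=6,interpolation=cv2.INTER_CUBIC))
a=cv2.imread('pics/side2.png')[150:260,240:340]; cv2.imwrite('pics/c4.png',cv2.resize(a,None,fx=5,fy=5,interpolation=cv2.INTER_CUBIC))
```

```text
(no output)
```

View pics/c3.png

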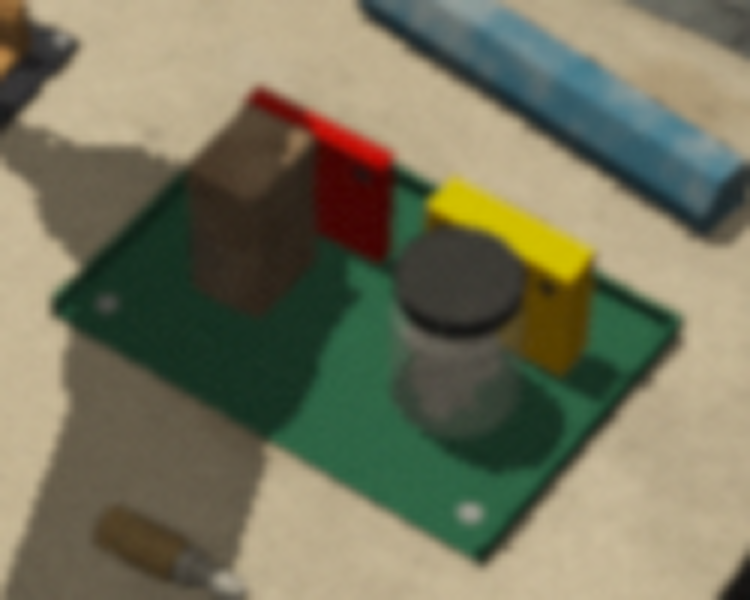

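View pics/c4.png

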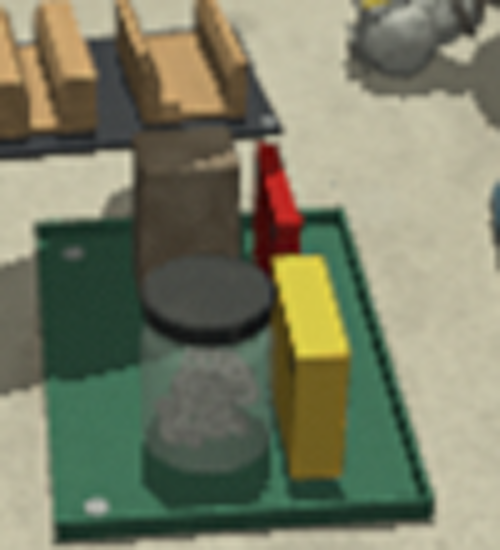

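Run:
```python
from h import *
s=dict(np.load('pics/scene2.npz'));d=dict(np.load('pics/side2.npz'))
print(onz(s,296.8,206.2,.088),onz(d,281.6,207.4,.088)); print(onz(s,262.2,185,.093),onz(d,277.2,179.6,.093))
w=dict(np.load('pics/trayw2.npz'))
print(onz(w,236.6,82.7,.088,True)); print(onz(w,355.5,86.6,.093,True))
# scene/side lid mask
c=w
hsv=cv2.cvtColor(c['image'],cv2.COLOR_RGB2HSV)
R=np.array([[0,1,0],[1,0,0],[0,0,-1.]])
q=telemetry.read_qpos(); print(np.round(q,2))
for p in [(.590,-.052,.07),(.591,.064,.07),(.57,-.29,.08),(.46,-.29,.08)]:
    for s in (1,-1):
        k=r.solve_ik(p,R*np.array([s,s,1])); print(p,s,None if k is None else np.round(k,2))
for p in [(.6354,-.0507,.07),(.637,.058,.07),(.525,.29,.07),(.435,.283,.07)]:
    for s in (1,-1):
        k=r.solve_ik(p,np.array([[s,0,0],[0,-s,0],[0,0,-1.]])); print(p,s,None if k is None else np.round(k,2))
```

```text
[ 0.5842071  -0.05705773  0.088     ] [ 0.58943297 -0.05373366  0.088     ]
[0.58984812 0.06137466 0.093     ] [0.59303791 0.06186296 0.093     ]
[ 0.58911645 -0.05178787  0.088     ]
[0.5928421  0.06408254 0.093     ]
[-0.88  0.47  0.54  1.31 -0.24  1.43  1.22]
(0.59, -0.052, 0.07) 1 [-0.53  0.47  0.68  1.76 -0.34  1.03  1.85]
(0.59, -0.052, 0.07) -1 [-0.83  0.71  1.16  1.77 -0.71  1.15 -1.02]
(0.591, 0.064, 0.07) 1 [-0.66  0.45  0.59  1.75 -0.29  1.03  1.61]
(0.591, 0.064, 0.07) -1 [-1.02  0.72  1.16  1.76 -0.72  1.16 -1.21]
(0.57, -0.29, 0.08) 1 [-0.21  0.62  0.85  1.62 -0.51  1.13  2.33]
(0.57, -0.29, 0.08) -1 [-0.38  0.8   1.15  1.63 -0.77  1.23 -0.63]
(0.46, -0.29, 0.08) 1 [-0.38  0.49  1.06  1.89 -0.49  1.06  2.46]
(0.46, -0.29, 0.08) -1 [-0.44  0.56  1.17  1.89 -0.58  1.09 -0.61]
(0.6354, -0.0507, 0.07) 1 [-0.6   0.63  0.84  1.64 -0.51  1.11  0.38]
(0.6354, -0.0507, 0.07) -1 [-0.77  0.82  1.15  1.64 -0.79  1.22 -2.58]
(0.637, 0.058, 0.07) 1 [-0.75  0.62  0.81  1.63 -0.49  1.11  0.19]
(0.637, 0.058, 0.07) -1 [ 0.57  0.75 -1.05  1.55  0.68  1.24  2.55]
(0.525, 0.29, 0.07) 1 [-1.18  0.51  0.76  1.74 -0.4   1.05 -0.27]
(0.525, 0.29, 0.07) -1 [-0.21  0.46 -0.46  1.69  0.23  1.05  2.4 ]
(0.435, 0.283, 0.07) 1 [-1.33  0.32  0.77  1.95 -0.27  0.97 -0.43]
(0.435, 0.283, 0.07) -1 [-0.89  0.26  0.26  1.93 -0.08  0.96  2.54]
```

```bash
cat >> h.py <<'E'
def Rt(deg,base):
    a=np.radians(deg); c,s=np.cos(a),np.sin(a); return np.array([[c,-s,0],[s,c,0],[0,0,1]])@base
RY=np.array([[0,1,0],[1,0,0],[0,0,-1.]])   # jaws along y
RX=np.array([[1,0,0],[0,-1,0],[0,0,-1.]])  # jaws along x
def pick(x,y,z,R,zu=.19,op=.085):
    r.set_gripper(op)
    r.move_to((x,y,zu),R); r.line_to((x,y,z),R,feed=.12)
    r.set_gripper(0.0); r.pause(.1)
    print('grip',telemetry.read_opening(),'F',telemetry.read_ft_force().round(2),telemetry.read_ee_pos().round(4))
    r.line_to((x,y,zu),R,feed=.2); print('lifted',telemetry.read_opening(),telemetry.read_ft_force().round(2),telemetry.read_time_s())
def place(x,y,z,R,zu=.19,fs=5,op=.085,under=.003):
    r.move_to((x,y,zu),R); r.line_to((x,y,z+.012),R,feed=.15); r.pause(.15)
    s=r.line_to((x,y,z-under),R,feed=.03,f_stop=fs); print('contact',s,telemetry.read_ee_pos().round(4),telemetry.read_ft_force().round(2))
    r.set_gripper(op); r.pause(.1)
    r.line_to((x,y,zu),R,feed=.2); print('up',telemetry.read_time_s())
E
python3 - <<'E'
from h import *
pick(.588,-.0535,.040,RY)
snap('wrist','g1')
E
```

```text
grip 0.058709108541446516 F [-2.4   1.11  7.79] [ 0.5884 -0.0535  0.041 ]
lifted 0.058641751482688353 [-0.33 -0.97 -2.04] 11.4833
```

View pics/g1.png

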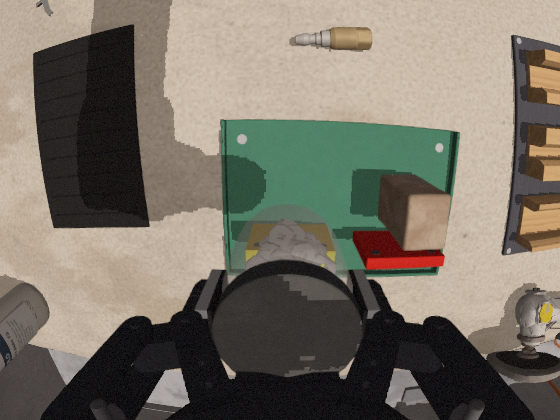

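```bash
python3 - <<'E'
from h import *
w=dict(np.load('pics/g1.npz'))
# lid bounding: left 213,right 360,top 262,bottom ~395
for u,v in [(287,328),(213,328),(360,328),(287,262)]: print(onz(w,u,v,.0881+.149,True).round(4))
E
python3 - <<'E'
import cv2
cv2.imwrite('pics/g1c.png',cv2.resize(cv2.imread('pics/g1.png')[200:420,180:400],None,fx=2.7,fy=2.7))
E
```

```text
[ 0.5784 -0.053   0.2371]
[ 0.5793 -0.0801  0.2371]
[ 0.5792 -0.0262  0.2371]
[ 0.5514 -0.053   0.2371]
```

View pics/g1c.png

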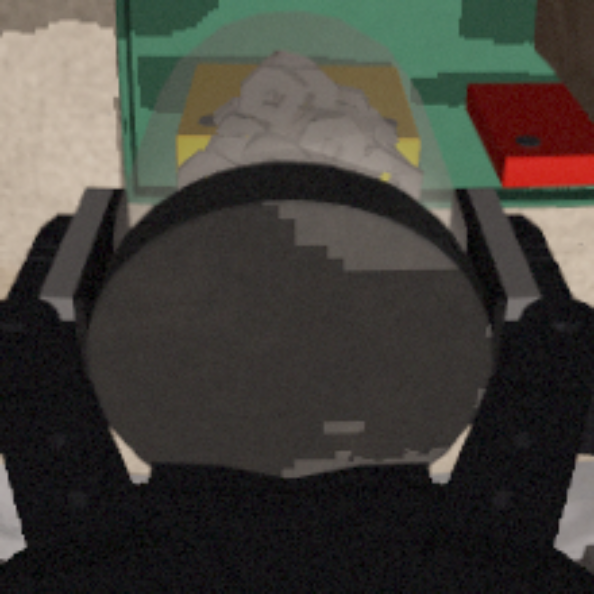

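Run:
```python
from h import *
w=dict(np.load('pics/g1.npz')); print((-w['R'].T@w['t']).round(3))
for z in (.237,.23):
  for cx in (.58,.584,.588):
    P=np.array([[cx+.0295*np.cos(a),-.0535+.0295*np.sin(a),z] for a in np.linspace(0,2*np.pi,73)])
    Q=[]
    for X in P:
        p=w['R']@X+w['t']; rr=np.hypot(p[0],p[1]); th=np.arctan2(rr,p[2]); Q.append([w['K'][0,2]+w['K'][0,0]*th*p[0]/rr,w['K'][1,2]+w['K'][0,0]*th*p[1]/rr])
    Q=np.array(Q); print(z,cx,Q.min(0).round(0),Q.max(0).round(0))
```

```text
[ 0.504 -0.053  0.33 ]
0.237 0.58 [205. 259.] [366. 384.]
0.237 0.584 [207. 270.] [365. 390.]
0.237 0.588 [208. 281.] [363. 396.]
0.23 0.58 [209. 250.] [362. 373.]
0.23 0.584 [210. 261.] [361. 379.]
0.23 0.588 [211. 271.] [360. 384.]
```

Run:
```python
from h import *
place(.565,-.29,.041,RY)
pick(.592,.0635,.040,Rt(.9,RY),zu=.2)
place(.458,-.29,.041,RY,zu=.2)
r.move_to((.59,-.22,.30),RY); snap('wrist','m1'); r.move_to((.70,0,.27),RY); snap('wrist','t2'); snap('side','s3')
```

```text
contact True [ 0.5651 -0.2899  0.041 ] [-1.96  1.48  7.06]
up 15.5083
grip 0.04018199089346853 F [-1.16 -0.52  5.13] [0.5922 0.0636 0.0403]
lifted 0.04055574847172448 [-0.57  0.52 -2.58] 20.075
contact True [ 0.4581 -0.2897  0.0402] [-2.09  2.07  7.93]
up 24.775
```

View pics/m1.png

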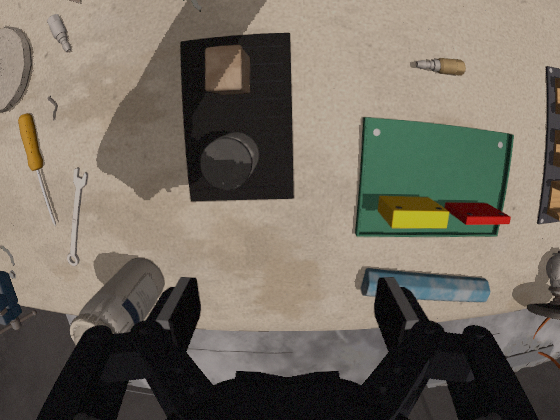

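View pics/t2.png

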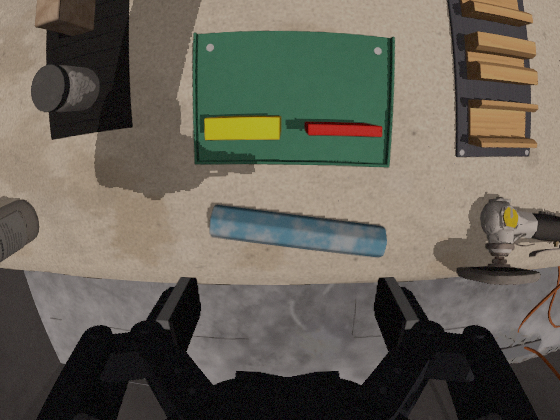

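View pics/s3.png

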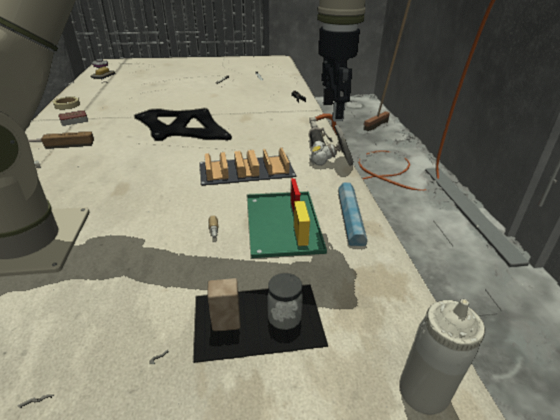

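Run:
```python
from m import *
f=lambda o:print([np.round(x,1) for x in o[:3]])
c=dict(np.load('pics/t2.npz')); hsv=cv2.cvtColor(c['image'],cv2.COLOR_RGB2HSV); H,S,V=[hsv[...,i].astype(int) for i in range(3)]
print('yellow');[f(o) for o in rect(c,(abs(H-29)<6)&(S>180)&(V>150),.074)]
print('red');o=rect(c,((H<6)|(H>174))&(S>190)&(V>130),.074)[0];f(o)
x,y=np.array(o[0])/1000
# a view of rack from a different position to confirm slots
r.move_to((.55,.29,.25),RY); c=snap('wrist','rackw3'); hsv=cv2.cvtColor(c['image'],cv2.COLOR_RGB2HSV); H,S,V=[hsv[...,i].astype(int) for i in range(3)]
w=(S>85)&(H<24)&(V>135); w[:, :225]=0; w[:,350:]=0; w[275:]=0
w=cv2.morphologyEx(w.astype(np.uint8),cv2.MORPH_OPEN,np.ones((3,3)))
for o in rect(c,w,.042,n=9): f(o)
```

```text
yellow
[array([635.4, -50.9]), array([78. , 23.2]), np.float64(88.8)]
red
[array([637.2,  57.8]), array([10.9, 78. ]), np.float64(0.0)]
[array([437.7, 283.5]), array([24. , 94.7]), np.float64(4.5)]
[array([605.8, 296.4]), array([28.1, 94. ]), np.float64(4.6)]
[array([503.6, 288.2]), array([ 18.3, 103.1]), np.float64(4.6)]
[array([546.3, 292. ]), array([ 18.1, 102.4]), np.float64(4.4)]
[array([459.9, 284.7]), array([ 12.2, 102. ]), np.float64(4.6)]
[array([411.2, 281.2]), array([ 12. , 102.3]), np.float64(4.6)]
[array([520.6, 298.2]), array([10.3, 78.6]), np.float64(4.2)]
[array([587.1, 295.1]), array([  6. , 101.4]), np.float64(4.6)]
[array([641.8, 299. ]), array([  5.6, 101.8]), np.float64(4.4)]
```

View pics/rackw3.png

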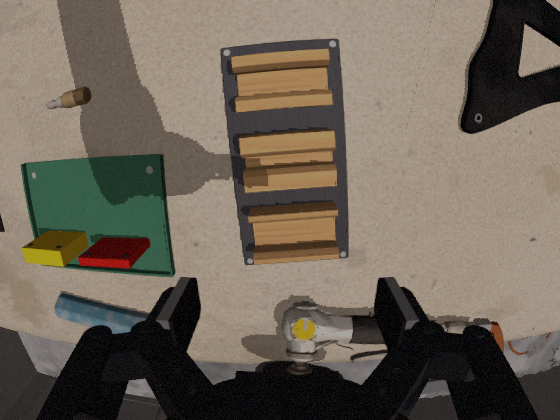

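```bash
cat > ins.py <<'E'
from h import *
def insert(px,py,pyaw,sx,sy,zg=.046,zu=.19):
    Rs=Rt(4.5,RX)
    pick(px,py,zg,Rt(pyaw,RX),zu=zu,op=.06)
    r.move_to((sx,sy,zu),Rs); r.line_to((sx,sy,zg+.05),Rs,feed=.15); r.pause(.2)
    f0=telemetry.read_ft_force()
    s=r.line_to((sx,sy,zg+.006),Rs,feed=.03,f_stop=6)
    p=telemetry.read_ee_pos(); print('contact',s,p.round(4),'expected z',zg+.008,(telemetry.read_ft_force()-f0).round(2),telemetry.read_opening(),telemetry.read_time_s())
    return p
E
python3 - <<'E'
from ins import *
insert(.6372,.0578,0,.5250,.2901)
snap('wrist','i1');snap('scene','i1s')
E
```

```text
grip 0.010733751619681207 F [0.52 0.97 4.7 ] [0.6375 0.0578 0.0463]
lifted 0.010883377125554487 [ 0.12  0.08 -1.41] 32.125
contact True [0.5249 0.2901 0.0543] expected z 0.054 [-0.76  0.1   5.62] 0.011046279985180074 35.375
```

View pics/i1.png

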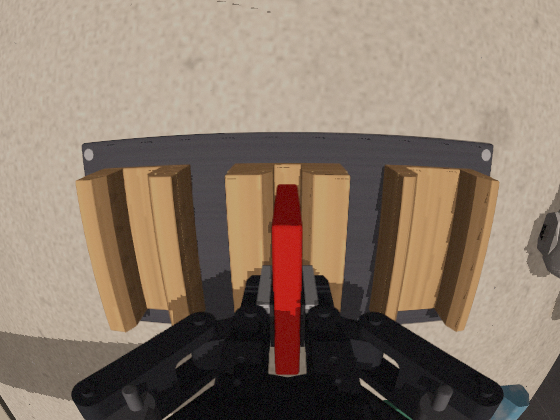

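Home at the expected height in the middle slot. Release and do the yellow plate.

Run:
```python
from ins import *
r.set_gripper(.05); r.pause(.1); p=telemetry.read_ee_pos(); r.line_to((p[0],p[1],.19),feed=.2)
insert(.6354,-.0508,-1.,.4355,.2829)
snap('wrist','i2')
```

```text
grip 0.023119334951438964 F [-1.55 -0.04  4.78] [ 0.6357 -0.0508  0.0465]
lifted 0.023138753290502127 [ 0.04  0.51 -2.98] 41.2083
contact True [0.4355 0.2829 0.0545] expected z 0.054 [-2.37 -1.96  8.45] 0.02329458756200788 44.9
```

View pics/i2.png

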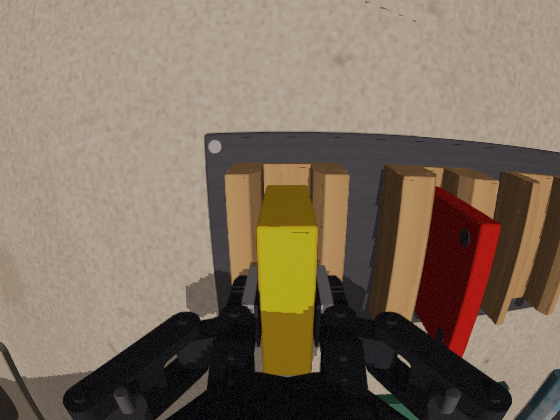

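Run:
```python
from m import *
r.set_gripper(.05); r.pause(.1); p=telemetry.read_ee_pos(); r.line_to((p[0],p[1],.22),feed=.2)
f=lambda o:print([np.round(x,1) for x in o[:3]])
r.move_to((.57,.29,.27),RY); c=snap('wrist','chk'); hsv=cv2.cvtColor(c['image'],cv2.COLOR_RGB2HSV); H,S,V=[hsv[...,i].astype(int) for i in range(3)]
[f(o) for o in rect(c,(abs(H-29)<6)&(S>180)&(V>140),.082)]
[f(o) for o in rect(c,((H<6)|(H>174))&(S>190)&(V>130),.082)]
# mat objects
r.move_to((.59,-.29,.27),RY); c=snap('wrist','m2'); print(telemetry.read_time_s())
```

```text
[array([435.6, 282.8]), array([23. , 78.7]), np.float64(4.5)]
[array([524.7, 290.4]), array([11.3, 78.8]), np.float64(4.5)]
50.0333
```

View pics/chk.png

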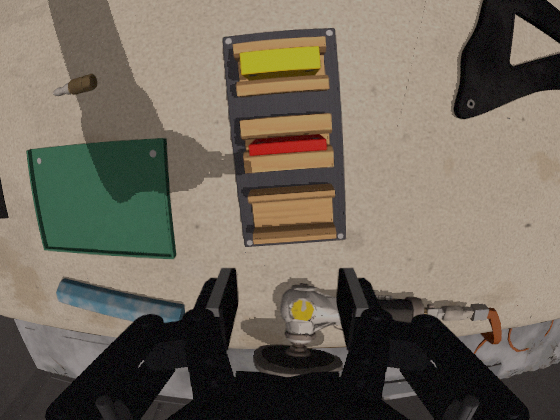

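View pics/m2.png

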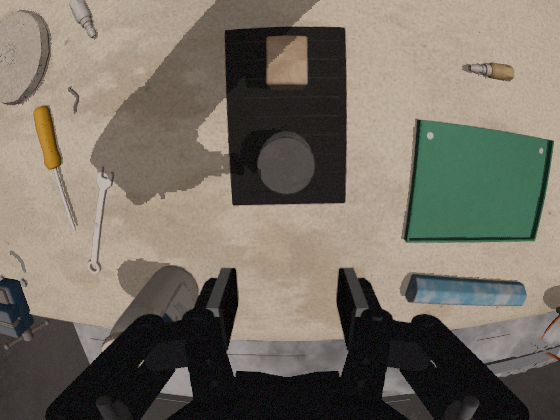

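Run:
```python
from m import *
pick(.458,-.29,.040,RY,zu=.2)
place(.592,.0635,.041,Rt(.9,RY),zu=.2)
pick(.565,-.29,.040,RY,zu=.2)
place(.588,-.0535,.041,RY,zu=.2)
r.move_to((.70,0,.27),RY); c=snap('wrist','f1'); snap('side','f2'); snap('scene','f3')
f=lambda o:print([np.round(x,1) for x in o[:3]])
hsv=cv2.cvtColor(c['image'],cv2.COLOR_RGB2HSV); H,S,V=[hsv[...,i].astype(int) for i in range(3)]
roi=np.zeros(V.shape,bool); roi[50:125,300:390]=1
[f(o) for o in rect(c,roi&(H<25)&(V>100)&(S>50),.093)]
roi=np.zeros(V.shape,bool); roi[45:120,195:290]=1
lid=cv2.morphologyEx((roi&(S<60)&(V<110)&(V>40)).astype(np.uint8),cv2.MORPH_OPEN,np.ones((5,5)))
[f(o) for o in rect(c,lid,.088)]
print(telemetry.read_time_s())
```

```text
grip 0.040735753142586616 F [-0.18  2.27  5.92] [ 0.4582 -0.29    0.0403]
lifted 0.04076445258327705 [-0.09  0.15 -2.68] 54.1417
contact True [0.5919 0.0636 0.0403] [-1.45  0.69  6.53]
up 58.8333
grip 0.05846292426553032 F [-1.49  1.97  7.15] [ 0.5654 -0.2903  0.041 ]
lifted 0.05852985495781451 [ 0.48  0.46 -1.85] 63.2833
contact True [ 0.588  -0.0534  0.041 ] [-1.52  0.16  6.8 ]
up 67.375
[array([592. ,  63.9]), array([48.9, 38.4]), np.float64(2.1)]
[array([588.4, -50.3]), array([62.9, 57.6]), np.float64(88.3)]
68.15
```

View pics/f1.png

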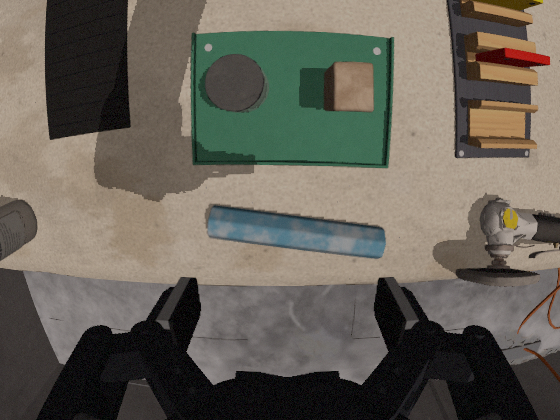

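View pics/f2.png

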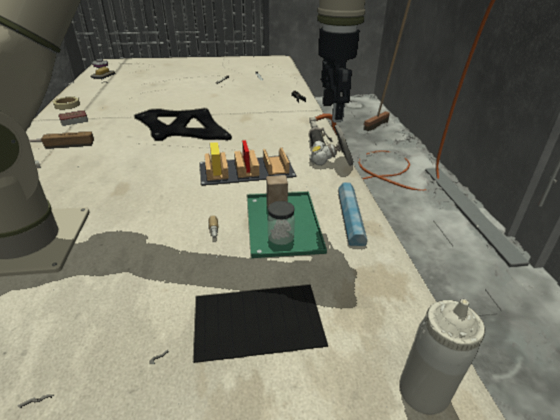

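Final images: in f1 the jar (235,83) and the sanding block (351,86) stand in the tray. In f2 the yellow (215,160) and red (246,157) plates are in their slots, and the foam bar and coupler are where they were.

```bash
python3 -c "
from h import *
r.hand_in(); print(telemetry.read_time_s())"
```

```text
the job is handed in; nothing more can be done
the job is handed in; nothing more can be done
```

The job is done and handed in at about 68 s of the 141 s allowed; the hand-in gives no verdict.

**What I did:** I moved the jar and the sanding block upright onto the mat. Then I slid the red plate into the narrow slot (middle block) and the yellow plate into the medium slot (block nearest the robot). Last I put the jar and the sanding block back in the tray.

**Last checks, from the wrist camera:**

| Object | Result |
|---|---|
| Red plate | within about 0.5 mm of the measured slot centre, aligned with the slot; tool stopped within 0.5 mm of the fully-home height |
| Yellow plate | within about 0.2 mm of the measured slot centre, aligned with the slot; tool stopped within 0.5 mm of the fully-home height |
| Sanding block | about 0.1 mm from its start position, turned about 1° |
| Jar | about 1 mm from its start position |

- **Bystanders:** the coupler and foam bar looked unmoved by eye; I did not measure them.
- **Disagreements:** the cameras put the jar's start position up to about 6 mm apart. The wrist camera gave a jar-to-block distance of about 116 mm against the stated 120 mm. The jar also measured about 59 mm across in the grip against the stated 62 mm. None of this mattered, because I returned the jar to the tool pose it was picked from.

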